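# Wake, set and zero the kitchen scale

### The job

Get the kitchen scale ready for weighing spice into the steel tumbler that already stands on it: tap the green on key, then the yellow unit key, then the blue tare key. Press each key lightly, just until it has clearly gone down, and let it spring back up before the next. Nothing is to be picked up: keep off the white lamp key, the steel platform and the tumbler, and leave the scale and everything else on the shelf where it stands.

Things in the scene. Friction and masses are not known exactly. Their poses are not given: they have to be found in the camera images.
- scale: black kitchen scale, 236 mm deep (x) by 196 mm wide (y), about 1.4 kg, loose on rubber feet. Origin under its centre, on the shelf; x points from the key strip (edge towards the robot) to the platform behind, y left, z up. Strip top 22 mm above the shelf; 94 mm in front of the centre four round keys in a row along y, 46 mm apart, from the left: green on, white lamp, yellow unit, blue tare.
- platform: the scale's brushed steel weighing platform, 148 mm (x) by 186 mm (y) by 4 mm, its top 32 mm above the shelf; origin at the middle of its underside, 42 mm behind the scale's centre. Its near edge is 62 mm behind the centres of the keys.
- key_on_top (a point): centre of the top of the green on key, on the scale's control strip, 30.5 mm above the shelf while the key is up; a round rubber key 26 mm across, standing 8.5 mm proud of the strip. Its z axis points up.
- key_on (a joint): travel of the green on key straight down, in m: 0 up, 0.006 fully down (then still 2.5 mm proud of the strip). Sprung: it starts to move at 1.5 N, takes about 4 N at 2.5 mm and 7.5 N fully down, where it meets a hard stop, and comes up by itself. It counts as pressed from 2.5 mm.
- key_unit_top (a point): centre of the top of the yellow unit key, on the scale's control strip, 30.5 mm above the shelf while the key is up; a round rubber key 26 mm across, standing 8.5 mm proud of the strip. Its z axis points up.
- key_unit (a joint): travel of the yellow unit key straight down, in m: 0 up, 0.006 fully down (then still 2.5 mm proud of the strip). Sprung: it starts to move at 1.5 N, takes about 4 N at 2.5 mm and 7.5 N fully down, where it meets a hard stop, and comes up by itself. It counts as pressed from 2.5 mm.
- key_tare_top (a point): centre of the top of the blue tare key, on the scale's control strip, 30.5 mm above the shelf while the key is up; a round rubber key 26 mm across, standing 8.5 mm proud of the strip. Its z axis points up.
- key_tare (a joint): travel of the blue tare key straight down, in m: 0 up, 0.006 fully down (then still 2.5 mm proud of the strip). Sprung: it starts to move at 1.5 N, takes about 4 N at 2.5 mm and 7.5 N fully down, where it meets a hard stop, and comes up by itself. It counts as pressed from 2.5 mm.
- key_lamp_top (a point): centre of the top of the white lamp key, on the scale's control strip, 30.5 mm above the shelf while the key is up; a round rubber key 26 mm across, standing 8.5 mm proud of the strip. Its z axis points up. Not to be pressed.
- key_lamp (a joint): travel of the white lamp key straight down, in m: 0 up, 0.006 fully down (then still 2.5 mm proud of the strip). Sprung: it starts to move at 1.5 N, takes about 4 N at 2.5 mm and 7.5 N fully down, where it meets a hard stop, and comes up by itself. It counts as pressed from 2.5 mm.
- tumbler: empty steel tumbler standing on the platform, 90 mm tall, 74 mm across the rim, about 140 g; origin at the centre of its underside, so its rim is 122 mm above the shelf.
- carrier: bystander: closed three-tier steel spice carrier with clamp frame and carrying handle, 120 mm across, 167 mm tall; origin at the centre of its underside.
- salt_pig: bystander: white ceramic salt pig with a hinged wooden lid, 112 mm across, 116 mm tall to the lid's knob; origin at the centre of its underside.
- opener: bystander: red plastic lid-opener lying flat, a ring 82 mm across on a handle, 163 mm long along its x (from -77 to 86 mm), 14 mm high; origin on the shelf under it.
- brush: bystander: small orange silicone brush with a grey handle, lying flat along its x (from -85 to 72 mm), 34 mm wide, 12 mm high; origin on the shelf under it.
- jar: bystander: amber glass spice jar with steel cap, 54 mm across, 85 mm tall; origin at the centre of its underside.
- katori: bystander: little steel bowl, 84 mm across, 36 mm tall; origin at the centre of its underside.
Things that resemble listed ones, but are neither listed nor needed, are in the scene too. Leave any pink look-alike of the tumbler alone.

How it is judged:
By the outcome, as a careful person would: the job done as asked, in the order asked, and still so for the second after the job is handed in, with the robot touching nothing.
It also fails if it takes over 48 s, if anything falls off the work surface, if the arm or the gripper's body presses on something with over 40 N, if the wrist force passes 120 N, or if a joint passes its speed limit or range.

### The arm

A 7-joint arm with a two-finger parallel gripper is mounted at the origin on the work surface. World frame = base frame: x ahead of the robot, y to its left, z up, the work surface at z = 0. Lengths are in m, angles in rad, forces in N, time in s.
With the tool pointing down it reaches from about 0.4 to 0.875 m from the base axis. Payload 6.5 kg.
Tool frame: the origin (TCP) lies on the centre line of the jaws, within the pads' length; the fingertips stand 25 mm ahead of it and the grasp point (between the pads) lies 6 mm ahead of it; z points along the fingers, y is the line along which they close (so a half turn about z gives the same grasp; the last joint's range is limited). The gripper opens to 88 mm and grips with 3 to 60 N. Pads are 18 mm wide; open, the fingers measure 123 mm over their backs; the gripper's body (75 mm by 187 mm) begins 45 mm behind the grasp point.
Start: joints at [-1.268, 0.536, -0.004, 1.538, 0.003, 1.067, -0.071], TCP at [0.234, 0.606, 0.264] pointing down, gripper open.
Joint ranges: [-2.7, 2.7], [-0.37, 2.16], [-1.27, 1.26], [0.24, 2.4], [-1.31, 4.45], [0.19, 1.91], [-2.76, 2.76]. Speed limits (rad/s): [2.39, 2.39, 3.14, 3.14, 3.14, 3.14, 3.14].

### API

Orientations are given as a unit quaternion [x, y, z, w].
In Python, from bench import readout, imaging, robot, finder gives the robot as it stands. The module is installed in compiled form; this text tells all that it offers.
- The arm moves only by the tool pendant, called after ">>>" as name(argument=value, ...) on one line, values as JSON. Schema: {"type":"object","properties":{"ticks":{"type":"array","items":{"type":"number"},"minItems":5,"maxItems":50},"grip_force":{"type":"number"},"only":{"type":"string"},"quiet":{"type":"boolean"},"lines":{"type":"string"}},"required":["ticks"],"additionalProperties":false}. ticks is one flat list of numbers that holds 1 to 10 rows one after another, with no inner brackets; each row has 5 numbers: dx, dy, dz in fractions of the full range, 1 being 0.75 m, then a turn about the tool's z in normalised numbers (1 is 180 degrees), then the opening from 0.0 (shut) to 1.0 (fully open); each row is the pose to reach, as a shift and turn from the pose commanded when the call began, along the tool's axes at that moment; what a row does not reach only later rows make up. A row lasts 1/12 s, in which the tool goes at most 0.0417 m and 0.125 rad, less where a joint would pass 70% of its speed; a pose out of reach is approached as far as the arm can. The fingers move at their own pace and stop on an object; grip_force is the grip in N (left out, the last holds). Time passes only in rows, so rows that do not move let the fingers close. The tool returns the time, the measured TCP pose, the force, the opening and the grip force at its end. only (a regular expression) keeps the lines of the reply that match it, lines (a string "A,B") keeps lines A to B, and quiet returns only ok. No shift or turn number may pass 1 either way. Input that does not fit is refused with a message, and nothing moves.
- readout.observe(): the state, without advancing time (a new reading comes with each control period).
- imaging.get_image(name): name is "side" or "top"; returns a dict with "img" (384x512x3 uint8, red, green, blue), "K" (3x3 intrinsics, pixels), "camera_from_world" (4x4, takes a point from world to camera coordinates). Camera axes: x right, y down, z forward; pixel columns grow to the right and rows downward; lengths in m; the calibration is good to about 2 mm. A picture is of the moment at which its call begins. There is no depth.
- robot.sign_off(): hands the job in; it is judged then, once.
Trained networks look in a picture, given as the dict that the camera call returned (one of the last four; its "shot" number tells which), for a name from the list of things; names that differ only in an ending like _2 or _b are one class to them, and where a whole thing is asked for, a point or a joint stands for the part that bears it (a point fixed in the world has none). Each returns a list of dicts, best first, with "conf" (0 to 1); they miss things now and then, are a little off and sometimes report something else, mostly with a low value. They report only what shows in the picture. A call takes as long as a camera call. They do not tell look-alikes from the thing itself.
- finder.search_frame(picture, label): "extent" ([left, top, right, bottom] in pixels, round what is visible of it).
- finder.place_of(picture, label): "location" ([row, column] in pixels: a listed point, or the origin of a listed thing).
The state is a dict: "t": time; "joints": joint angles; "joint_vel": joint speeds; "tau": joint torques, N m; "ee_pos": TCP position; "tool_rot": TCP orientation; "force": force on the tool from outside, world axes, zero at the start; "torque": the same for the moment, N m; "width": opening from 0.0 (shut) to 1.0 (fully open); "grasp_force": force on a finger pad.
Only numpy, scipy, OpenCV 4.12 (cv2) and the standard library are available. Lean on these libraries where they do the work, as an engineer would, in place of code of your own. Each camera call takes 0.05 s, during which the arm holds its last target. There are 200 camera calls.

## Working session

There is one attempt and no reset: what is moved stays moved. The work goes in short steps, Python scripts to look and compute and a tool call to move; the robot and the scene stay as the last step left them, time stands still between calls to the robot, and variables do not carry over. Pictures are saved under pics/ and viewed, at most 10 in all, crops included, and the job is handed in when it is done.

```bash
mkdir -p pics; cat > h.py <<'E'
from bench import readout, imaging, robot, finder
import numpy as np, cv2
def ray(p,rc):
    K=np.array(p["K"]);M=np.array(p["camera_from_world"])
    d=M[:3,:3].T@np.linalg.solve(K,[rc[1],rc[0],1]);o=-M[:3,:3].T@M[:3,3];return o,d
def at(p,rc,z):
    o,d=ray(p,rc);return o+d*(z-o[2])/d[2]
def proj(p,X):
    M=np.array(p["camera_from_world"]);c=np.array(p["K"])@(M[:3,:3]@X+M[:3,3]);return c[:2]/c[2]
E
python3 - <<'E'
from h import *
s=readout.observe();print(s["t"],s["ee_pos"],s["tool_rot"],s["force"],s["width"])
ims=[]
for n in("top","side"):
    p=imaging.get_image(n);ims.append(p["img"])
    cv2.imwrite(f"pics/{n}0.png",p["img"][:,:,::-1])
    for l,z in(("key_on_top",.0305),("key_unit_top",.0305),("key_tare_top",.0305),("key_lamp_top",.0305),("scale",0),("platform",.028),("tumbler",.032)):
        for r in finder.place_of(p,l)[:3]: print(n,l,round(r["conf"],2),np.round(r["location"],1),at(p,r["location"],z).round(4))
E
```

```text
0.0 [0.23411754 0.60577476 0.26285808] [ 1.83312728e-01  9.83054278e-01 -8.49852943e-04 -8.75342139e-05] [ 0.13757363  0.16417563 -0.10663204] 1.0031893255345559
top key_on_top 0.5 [213.  254.7] [0.5351 0.044  0.0305]
top key_unit_top 0.52 [205.4 280.4] [ 0.5563 -0.0322  0.0305]
top key_unit_top 0.21 [151.6 209.8] [0.7191 0.1742 0.0305]
top key_tare_top 0.39 [201.5 297.5] [ 0.567  -0.0828  0.0305]
top key_lamp_top 0.75 [204.2 300.5] [ 0.5589 -0.0915  0.0305]
top key_lamp_top 0.61 [209.2 269.1] [0.5456 0.0013 0.0305]
top scale 0.57 [177.9 267.3] [0.6404 0.0038 0.    ]
top scale 0.31 [210.1 270.2] [ 0.5431 -0.0032  0.    ]
top platform 0.67 [166.5 269.1] [ 0.6721 -0.001   0.028 ]
top platform 0.65 [149.9 209.5] [0.7245 0.1752 0.028 ]
top tumbler 0.67 [154.  360.4] [ 0.7046 -0.2718  0.032 ]
top tumbler 0.66 [155.6 255.6] [0.7048 0.0385 0.032 ]
top tumbler 0.63 [243.3 335.9] [ 0.4426 -0.1926  0.032 ]
side key_on_top 0.49 [225.2 244.8] [0.5391 0.0521 0.0305]
side key_unit_top 0.59 [244.6 277.4] [ 0.5538 -0.0383  0.0305]
side key_tare_top 0.59 [255.5 299.7] [ 0.5678 -0.0923  0.0305]
side key_lamp_top 0.46 [234.1 262.1] [0.5498 0.0061 0.0305]
side scale 0.64 [222.9 292.5] [ 0.6428 -0.0041  0.    ]
side scale 0.41 [244.5 280.6] [ 0.5761 -0.0286  0.    ]
side scale 0.19 [179.6 192.6] [0.5607 0.277  0.    ]
side platform 0.72 [203.7 300.4] [0.6824 0.009  0.028 ]
side tumbler 0.83 [191.3 292.3] [0.6955 0.0481 0.032 ]
side tumbler 0.59 [333.9 295.3] [ 0.4281 -0.2076  0.032 ]
side tumbler 0.38 [226.7 247.9] [0.5404 0.043  0.032 ]
```

View pics/top0.png

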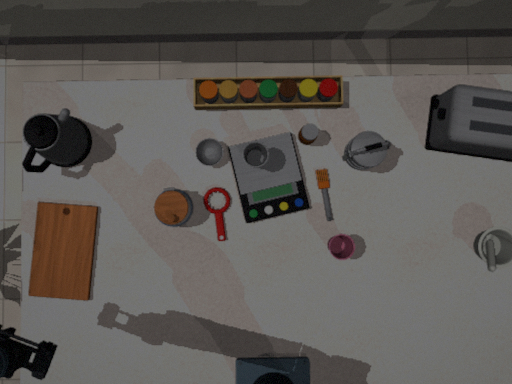

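View pics/side0.png

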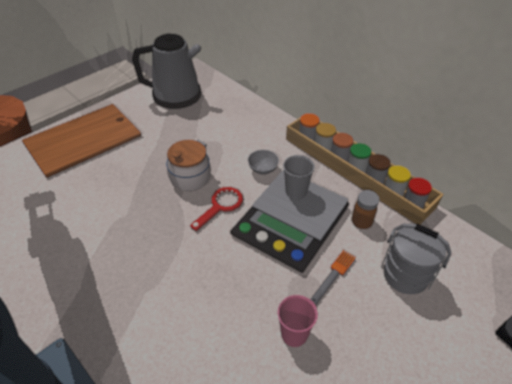

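The top picture shows the scale's keys at about (row, col) green (213,253), white (210,268), yellow (206,284) and blue (202,299). In the side picture they are at (227,245), (236,262), (245,279) and (255,297). The pink cup by the brush is the look-alike, so I'll leave it alone. Next I'll refine the key positions by colour and check them in an enlarged crop.

```bash
python3 - <<'E'
from h import *
seeds={"top":dict(g=(213,253),w=(210,268),y=(206,284),b=(202,299)),"side":dict(g=(227,245),w=(236,262),y=(245,279),b=(255,297))}
P={};crops=[];off=dict(g=69,w=23,y=-23,b=-69)
C={}
for n in seeds:
    p=P[n]=imaging.get_image(n);im=p["img"].astype(float);crops.append(cv2.resize(p["img"][185:275,225:325],(400,360),interpolation=cv2.INTER_CUBIC))
    for k,(r,c) in seeds[n].items():
        w=im[r-8:r+9,c-8:c+9];R,G,B=w[...,0],w[...,1],w[...,2]
        m={"g":G-np.maximum(R,B),"w":np.minimum(np.minimum(R,G),B)-40,"y":np.minimum(R,G)-B,"b":B-np.maximum(R,G)}[k].clip(0)
        m=(m>0.4*m.max()).astype(np.uint8);nl,lab,st,ce=cv2.connectedComponentsWithStats(m)
        i=1+np.argmin(np.hypot(*(ce[1:]-8).T)-0.05*st[1:,4]);rc=(r-8+ce[i][1],c-8+ce[i][0]);C[n,k]=rc
        print(n,k,np.round(rc,1),st[i,4],at(p,rc,.0285).round(4))
from scipy.optimize import least_squares
def pt(v,k,z=.0285):
    e=np.array([np.cos(v[2]),np.sin(v[2])]);l=np.array([-e[1],e[0]]);return np.r_[v[:2]-.094*e+off[k]/1000*l,z]
for names in(("top",),("side",),("top","side")):
    f=lambda v:np.concatenate([proj(P[n],pt(v,k))-np.array(C[n,k])[::-1] for n in names for k in "gwyb"])
    s=least_squares(f,[.64,0,.2],loss="soft_l1");print(names,s.x.round(4),np.abs(f(s.x)).max().round(2),[pt(s.x,k).round(4).tolist() for k in "gwyb"])
cv2.imwrite("pics/crop.png",np.hstack(crops)[:,:,::-1])
E
```

```text
top g [213.  253.1] 66 [0.5353 0.0488 0.0285]
top w [209.4 268.2] 57 [0.545  0.004  0.0285]
top y [205.7 283.3] 67 [ 0.5552 -0.041   0.0285]
top b [202.1 298.6] 68 [ 0.5653 -0.0863  0.0285]
side g [227.  244.6] 101 [0.5362 0.0498 0.0285]
side w [235.8 261.4] 104 [0.5463 0.0047 0.0285]
side y [244.9 278.6] 106 [ 0.5562 -0.0399  0.0285]
side b [254.4 296.8] 122 [ 0.5666 -0.0852  0.0285]
('top',) [0.6419 0.0018 0.2194] 0.1 [[0.5352, 0.0487, 0.0285], [0.5452, 0.0038, 0.0285], [0.5552, -0.0411, 0.0285], [0.5652, -0.086, 0.0285]]
('side',) [0.643  0.003  0.2215] 0.11 [[0.5362, 0.0497, 0.0285], [0.5463, 0.0048, 0.0285], [0.5564, -0.0401, 0.0285], [0.5665, -0.085, 0.0285]]
('top', 'side') [0.6425 0.0025 0.2209] 0.29 [[0.5357, 0.0492, 0.0285], [0.5457, 0.0043, 0.0285], [0.5558, -0.0406, 0.0285], [0.5659, -0.0854, 0.0285]]
```

View pics/crop.png

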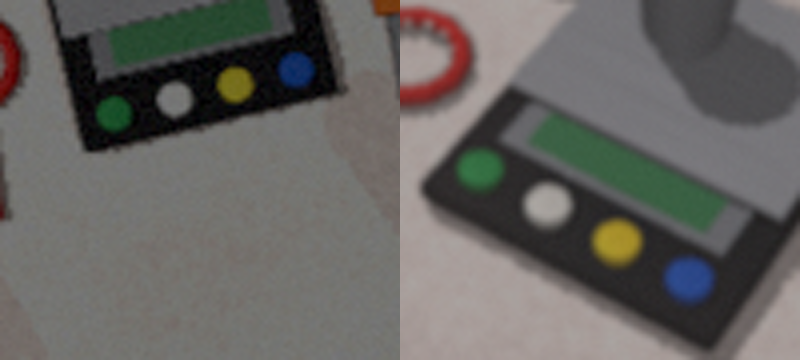

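The crop confirms the order from the left as green, white, yellow, blue, and the rigid fit leaves residuals under 0.3 px. I'll move above green with the jaws shut and the tool's y axis along the key row.

Careful with the scale: shifts go in shares of 0.75 m and turns go in shares of 180 degrees. That gives: -0.48 m is -0.64, -0.41 m is -0.5467, -0.59 rad is -0.1878.

>>> pendant(ticks=[-0.64, -0.5467, 0, -0.1878, 0, -0.64, -0.5467, 0, -0.1878, 0, -0.64, -0.5467, 0, -0.1878, 0, -0.64, -0.5467, 0, -0.1878, 0, -0.64, -0.5467, 0, -0.1878, 0, -0.64, -0.5467, 0, -0.1878, 0, -0.64, -0.5467, 0, -0.1878, 0, -0.64, -0.5467, 0, -0.1878, 0, -0.64, -0.5467, 0, -0.1878, 0, -0.64, -0.5467, 0, -0.1878, 0], grip_force=10)

```text
t: 1.73
ee_pos: [0.433, 0.2378, 0.2641]
tool_rot: [-0.11, 0.994, 0.0, 0.0]
force: [0.0, 0.6, 1.1]
width: 0.266
grasp_force: 0.0
```

```bash
cat > w.py <<'E'
import sys
from h import *
from scipy.spatial.transform import Rotation as R
K=dict(g=(.5357,.0492),y=(.5558,-.0406),b=(.5659,-.0854))
s=readout.observe();r=R.from_quat(s["tool_rot"]);p=np.array(s["ee_pos"])
ty=r.as_matrix()[:,1];a=np.arctan2(ty[1],ty[0])
print("t",s["t"],"tcp",p.round(4),"tip",(p+.025*r.as_matrix()[:,2]).round(4),"turn",round(a-(.2209+np.pi/2),3),"w",round(s["width"],3),"F",np.round(s["force"],2),"qd",np.abs(s["joint_vel"]).max().round(4))
for k in K:print(k,"tool shift, tip to z .040:",r.inv().apply(np.r_[K[k],.040]-(p+.025*r.as_matrix()[:,2])).round(4))
E
python3 w.py
```

```text
t 1.7333 tcp [0.433  0.2378 0.2641] tip [0.433  0.2378 0.2391] turn 0.0 w 0.266 F [0.02 0.58 1.11] qd 1.0828
g tool shift, tip to z .040: [-0.0586 -0.2066  0.1991]
y tool shift, tip to z .040: [-0.0585 -0.2986  0.1991]
b tool shift, tip to z .040: [-0.0585 -0.3446  0.199 ]
```

Converted, -0.2 m is -0.2667, 0.175 m is 0.2333.

>>> pendant(ticks=[-0.0773, -0.2667, 0.1067, 0, 0, -0.0773, -0.2667, 0.1067, 0, 0, -0.0773, -0.2667, 0.1067, 0, 0, -0.0773, -0.2667, 0.1067, 0, 0, -0.0773, -0.2667, 0.1067, 0, 0, -0.0773, -0.2667, 0.16, 0, 0, -0.0773, -0.2667, 0.2, 0, 0, -0.0773, -0.2667, 0.2333, 0, 0, -0.0773, -0.2667, 0.2333, 0, 0, -0.0773, -0.2667, 0.2333, 0, 0])

```text
t: 2.57
ee_pos: [0.5321, 0.0572, 0.0882]
tool_rot: [-0.11, 0.994, -0.0, -0.001]
force: [-0.2, -0.3, -0.0]
width: 0.005
grasp_force: 0.0
```

```bash
python3 w.py; python3 - <<'E'
from h import *
p=imaging.get_image("top");q=imaging.get_image("side")
cv2.imwrite("pics/over.png",np.hstack([cv2.resize(x["img"][130:280,200:350],(400,400),interpolation=cv2.INTER_CUBIC) for x in(p,q)])[:,:,::-1])
E
python3 w.py
```

```text
t 2.5667 tcp [0.5321 0.0572 0.0882] tip [0.5321 0.0572 0.0632] turn 0.0 w 0.005 F [-0.25 -0.28 -0.04] qd 0.0536
g tool shift, tip to z .040: [-0.0018 -0.0086  0.0232]
y tool shift, tip to z .040: [-0.0017 -0.1007  0.0232]
b tool shift, tip to z .040: [-0.0018 -0.1466  0.0232]
t 2.6667 tcp [0.534  0.0577 0.0904] tip [0.534  0.0577 0.0654] turn 0.001 w 0.004 F [-0.23  0.68  0.03] qd 0.0176
g tool shift, tip to z .040: [ 0.0003 -0.0087  0.0254]
y tool shift, tip to z .040: [ 0.0004 -0.1007  0.0254]
b tool shift, tip to z .040: [ 0.0004 -0.1466  0.0254]
```

View pics/over.png

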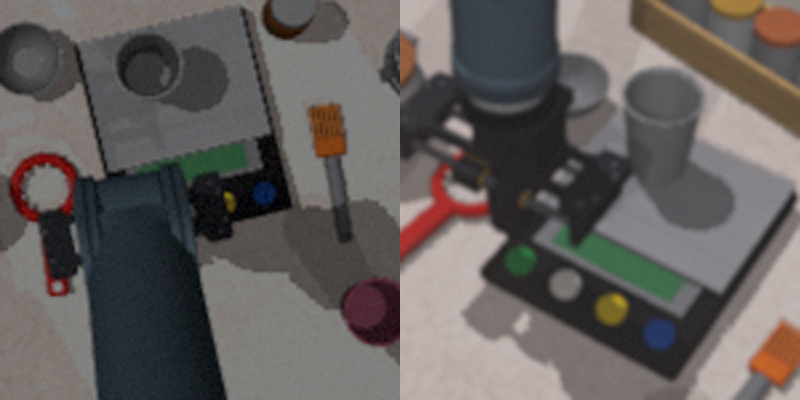

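The shut fingers hang just above and behind green, whose pixel in the crop is (520,262). The gripper body is clear of the tumbler, and the scale hasn't moved. I'll centre over the key and descend to about 6 mm above it.

Converted, 0.0285 m is 0.038, -0.0087 m is -0.0116.

>>> pendant(ticks=[0, -0.0116, 0.0133, 0, 0, 0, -0.0116, 0.038, 0, 0, 0, -0.0116, 0.038, 0, 0, 0, -0.0116, 0.038, 0, 0])

```text
t: 3.0
ee_pos: [0.5347, 0.0484, 0.0605]
tool_rot: [-0.11, 0.994, -0.0, -0.0]
force: [-0.2, -0.0, -0.2]
width: 0.005
grasp_force: 0.0
```

```bash
python3 w.py
```

```text
t 3.0 tcp [0.5347 0.0484 0.0605] tip [0.5347 0.0484 0.0355] turn 0.0 w 0.005 F [-0.2  -0.02 -0.21] qd 0.0183
g tool shift, tip to z .040: [-0.0012  0.0005 -0.0045]
y tool shift, tip to z .040: [-0.0011 -0.0915 -0.0045]
b tool shift, tip to z .040: [-0.0011 -0.1374 -0.0045]
```

Converted, 0.006 m is 0.008, 0.004 m is 0.0053.

>>> pendant(ticks=[-0.0013, 0, 0.0027, 0, 0, -0.0013, 0, 0.0053, 0, 0, -0.0013, 0, 0.008, 0, 0, -0.0013, 0, 0.008, 0, 0])

```text
t: 3.33
ee_pos: [0.5365, 0.0492, 0.0547]
tool_rot: [-0.111, 0.994, 0.0, 0.001]
force: [0.1, 0.2, 3.2]
width: 0.007
grasp_force: 1.3
```

```bash
python3 w.py|head -1
```

```text
t 3.3333 tcp [0.5365 0.0492 0.0547] tip [0.5365 0.0492 0.0297] turn 0.001 w 0.007 F [0.08 0.17 3.24] qd 0.0081
```

Converted, 0.002 m is 0.0027, 0.001 m is 0.0013.

>>> pendant(ticks=[0, 0, 0.0013, 0, 0, 0, 0, 0.0027, 0, 0, 0, 0, 0.0027, 0, 0])

```text
t: 3.58
ee_pos: [0.5365, 0.0492, 0.0526]
tool_rot: [-0.11, 0.994, 0.0, 0.001]
force: [1.7, 0.4, 4.5]
width: 0.003
grasp_force: 2.3
```

```bash
python3 w.py|head -1;python3 -c "
from h import *
p=imaging.get_image('side')"; python3 w.py|head -1
```

```text
t 3.5833 tcp [0.5365 0.0492 0.0526] tip [0.5365 0.0492 0.0276] turn 0.001 w 0.003 F [1.73 0.35 4.53] qd 0.0017
t 3.6333 tcp [0.5364 0.0492 0.0526] tip [0.5365 0.0492 0.0276] turn 0.0 w 0.006 F [1.94 0.42 4.89] qd 0.0009
```

About 3 mm down at 4.7 N. I'll go slightly deeper for certainty, then lift well clear.

>>> pendant(ticks=[0, 0, 0.0011, 0, 0, 0, 0, 0.0011, 0, 0])

```text
t: 3.8
ee_pos: [0.5364, 0.0492, 0.0518]
tool_rot: [-0.11, 0.994, 0.0, 0.001]
force: [1.4, 0.6, 5.7]
width: 0.007
grasp_force: 2.8
```

>>> pendant(ticks=[0, 0, -0.004, 0, 0, 0, 0, -0.0133, 0, 0, 0, 0, -0.0333, 0, 0, 0, 0, -0.0333, 0, 0, 0, 0, -0.0333, 0, 0])

```text
t: 4.22
ee_pos: [0.5353, 0.0488, 0.0767]
tool_rot: [-0.11, 0.994, -0.0, -0.0]
force: [0.2, 0.8, -0.8]
width: 0.003
grasp_force: 0.0
```

```bash
python3 w.py
```

```text
t 4.2167 tcp [0.5353 0.0488 0.0767] tip [0.5353 0.0488 0.0517] turn 0.0 w 0.003 F [ 0.16  0.78 -0.84] qd 0.0205
g tool shift, tip to z .040: [-0.0005  0.0003  0.0117]
y tool shift, tip to z .040: [-0.0004 -0.0918  0.0117]
b tool shift, tip to z .040: [-0.0004 -0.1377  0.0117]
```

Converted, -0.0918 m is -0.1224, -0.083 m is -0.1107.

>>> pendant(ticks=[0, -0.0553, 0, 0, 0, 0, -0.1107, 0, 0, 0, 0, -0.1224, 0, 0, 0, 0, -0.1224, 0.0067, 0, 0, 0, -0.1224, 0.0173, 0, 0, 0, -0.1224, 0.0173, 0, 0, 0, -0.1224, 0.0173, 0, 0])

```text
t: 4.8
ee_pos: [0.5546, -0.0386, 0.0623]
tool_rot: [-0.112, 0.994, 0.001, -0.001]
force: [0.3, 0.3, 0.1]
width: 0.005
grasp_force: 0.0
```

```bash
python3 w.py; python3 - <<'E'
from h import *
p=imaging.get_image("side")
cv2.imwrite("pics/yel.png",cv2.resize(p["img"][170:290,210:340],(780,600*12//10*10//12),interpolation=cv2.INTER_CUBIC)[:,:,::-1])
im=p["img"].astype(float)
for k,(r,c) in dict(g=(227,245),b=(255,297)).items():
    w=im[r-8:r+9,c-8:c+9];R,G,B=w[...,0],w[...,1],w[...,2]
    m=(G-np.maximum(R,B) if k=="g" else B-np.maximum(R,G)).clip(0);m=m>.4*m.max();y,x=np.nonzero(m);print(k,r-8+y.mean(),c-8+x.mean(),m.sum())
E
```

```text
t 4.8 tcp [ 0.5546 -0.0386  0.0623] tip [ 0.5545 -0.0386  0.0373] turn 0.003 w 0.005 F [0.28 0.34 0.06] qd 0.0158
g tool shift, tip to z .040: [-0.0011  0.0898 -0.0026]
y tool shift, tip to z .040: [-0.0008 -0.0022 -0.0028]
b tool shift, tip to z .040: [-0.0007 -0.0482 -0.0028]
g 227.09615384615384 244.53846153846155 104
b 254.8548387096774 296.8467741935484 124
```

View pics/yel.png

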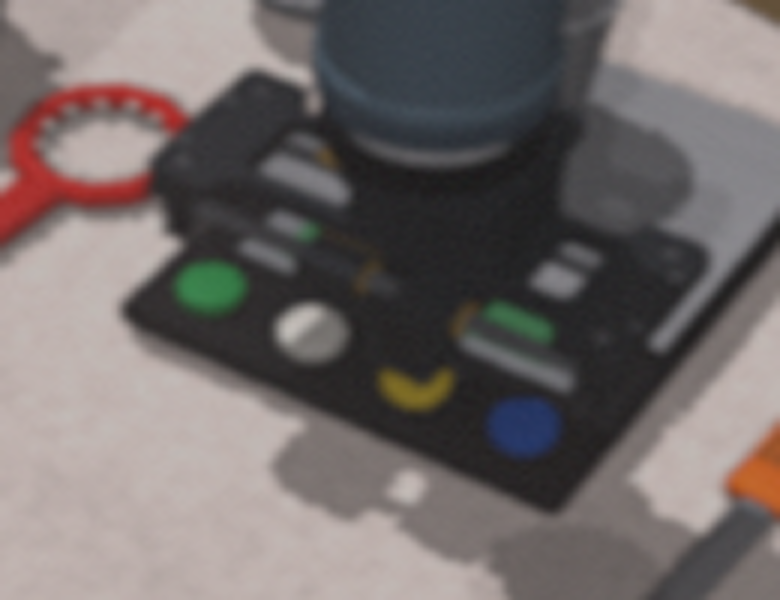

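The scale hasn't moved: green and blue are on the same pixels as before. The fingertips cover the back of yellow, at crop (415,385). I'll press it.

Converted, 0.009 m is 0.012, 0.008 m is 0.0107.

>>> pendant(ticks=[-0.0013, -0.0027, 0.004, 0, 0, -0.0013, -0.0027, 0.008, 0, 0, -0.0013, -0.0027, 0.0107, 0, 0, -0.0013, -0.0027, 0.012, 0, 0, -0.0013, -0.0027, 0.012, 0, 0])

```text
t: 5.27
ee_pos: [0.5574, -0.0419, 0.0545]
tool_rot: [-0.111, 0.994, 0.0, 0.0]
force: [-1.1, 1.0, 2.7]
width: 0.005
grasp_force: 1.4
```

```bash
python3 w.py|head -1
```

```text
t 5.2667 tcp [ 0.5574 -0.0419  0.0545] tip [ 0.5574 -0.0419  0.0295] turn 0.001 w 0.005 F [-1.11  0.98  2.65] qd 0.0062
```

Converted, 0.0027 m is 0.0036, 0.002 m is 0.0027.

>>> pendant(ticks=[0, 0, 0.0013, 0, 0, 0, 0, 0.0027, 0, 0, 0, 0, 0.0036, 0, 0, 0, 0, 0.0036, 0, 0])

```text
t: 5.6
ee_pos: [0.5574, -0.042, 0.0519]
tool_rot: [-0.11, 0.994, 0.0, 0.0]
force: [-1.9, 2.2, 5.1]
width: 0.008
grasp_force: 2.7
```

```bash
python3 w.py|head -1
```

```text
t 5.6 tcp [ 0.5574 -0.042   0.0519] tip [ 0.5574 -0.042   0.0269] turn 0.001 w 0.008 F [-1.93  2.18  5.06] qd 0.0024
```

Pressed about 3.6 mm at 5 N. I'll lift and go to blue.

Converted, -0.025 m is -0.0333, -0.01 m is -0.0133.

>>> pendant(ticks=[0, 0, -0.004, 0, 0, 0, 0, -0.0133, 0, 0, 0, 0, -0.0333, 0, 0, 0, 0, -0.0333, 0, 0, 0, 0, -0.0333, 0, 0])

```text
t: 6.02
ee_pos: [0.5576, -0.0428, 0.0773]
tool_rot: [-0.11, 0.994, -0.0, 0.001]
force: [-0.2, -0.6, -0.3]
width: 0.009
grasp_force: 0.0
```

>>> pendant(ticks=[0, -0.0267, 0, 0, 0, 0, -0.0587, 0, 0, 0, 0, -0.0587, 0, 0, 0, 0, -0.0587, 0.0067, 0, 0, 0, -0.0587, 0.0173, 0, 0, 0, -0.0587, 0.0173, 0, 0, 0, -0.0587, 0.0173, 0, 0])

```text
t: 6.6
ee_pos: [0.5659, -0.0839, 0.0626]
tool_rot: [-0.111, 0.994, 0.001, -0.001]
force: [0.3, -0.9, -0.1]
width: 0.004
grasp_force: 0.0
```

```bash
python3 w.py; python3 - <<'E'
from h import *
p=imaging.get_image("side")
im=p["img"].astype(float)
for k,(r,c) in dict(g=(227,245),y=(245,279)).items():
    w=im[r-8:r+9,c-8:c+9];R,G,B=w[...,0],w[...,1],w[...,2]
    m=(G-np.maximum(R,B) if k=="g" else np.minimum(R,G)-B).clip(0);m=m>.4*m.max();y,x=np.nonzero(m);print(k,r-8+y.mean(),c-8+x.mean(),m.sum())
E
```

```text
t 6.6 tcp [ 0.5659 -0.0839  0.0626] tip [ 0.5659 -0.0839  0.0376] turn 0.002 w 0.004 F [ 0.31 -0.89 -0.07] qd 0.0157
g tool shift, tip to z .040: [ 0.      0.1364 -0.0022]
y tool shift, tip to z .040: [ 0.0003  0.0444 -0.0024]
b tool shift, tip to z .040: [ 0.0003 -0.0015 -0.0024]
g 227.04950495049505 244.62376237623764 101
y 245.00980392156862 278.45098039215685 102
```

Converted, 0.009 m is 0.012, 0.008 m is 0.0107.

>>> pendant(ticks=[0, -0.0013, 0.004, 0, 0, 0, -0.0013, 0.008, 0, 0, 0, -0.0013, 0.0107, 0, 0, 0, -0.0013, 0.012, 0, 0, 0, -0.0013, 0.012, 0, 0])

```text
t: 7.07
ee_pos: [0.5671, -0.0861, 0.0547]
tool_rot: [-0.11, 0.994, 0.0, 0.0]
force: [0.3, 0.6, 2.5]
width: 0.003
grasp_force: 1.3
```

```bash
python3 w.py|head -1
```

```text
t 7.0667 tcp [ 0.5671 -0.0861  0.0547] tip [ 0.5671 -0.0861  0.0297] turn 0.0 w 0.003 F [0.26 0.56 2.46] qd 0.0052
```

Converted, 0.0029 m is 0.0039, 0.002 m is 0.0027.

>>> pendant(ticks=[0, 0, 0.0013, 0, 0, 0, 0, 0.0027, 0, 0, 0, 0, 0.0039, 0, 0, 0, 0, 0.0039, 0, 0])

```text
t: 7.4
ee_pos: [0.5671, -0.0861, 0.0519]
tool_rot: [-0.11, 0.994, 0.0, 0.0]
force: [-1.6, -0.1, 5.4]
width: 0.006
grasp_force: 2.7
```

```bash
python3 w.py|head -1
```

```text
t 7.4 tcp [ 0.5671 -0.0861  0.0519] tip [ 0.5671 -0.0861  0.0269] turn 0.0 w 0.006 F [-1.61 -0.12  5.37] qd 0.0027
```

Blue is pressed to the same depth. I'll lift straight up, well clear, and check the scene.

Converted, -0.15 m is -0.2, -0.11 m is -0.1467.

>>> pendant(ticks=[0, 0, -0.004, 0, 0, 0, 0, -0.0133, 0, 0, 0, 0, -0.04, 0, 0, 0, 0, -0.0933, 0, 0, 0, 0, -0.1467, 0, 0, 0, 0, -0.2, 0, 0, 0, 0, -0.2, 0, 0, 0, 0, -0.2, 0, 0, 0, 0, -0.2, 0, 0])

```text
t: 8.15
ee_pos: [0.5666, -0.0863, 0.2015]
tool_rot: [-0.11, 0.994, 0.0, -0.0]
force: [-0.6, -0.9, -0.6]
width: 0.009
grasp_force: 0.0
```

```bash
python3 - <<'E'
from h import *
p=imaging.get_image("side");cv2.imwrite("pics/end.png",p["img"][:,:,::-1])
im=p["img"].astype(float)
for k,(r,c) in dict(g=(227,245),y=(245,279),b=(255,297)).items():
    w=im[r-8:r+9,c-8:c+9];R,G,B=w[...,0],w[...,1],w[...,2]
    m={"g":G-np.maximum(R,B),"y":np.minimum(R,G)-B,"b":B-np.maximum(R,G)}[k].clip(0);m=m>.4*m.max();y,x=np.nonzero(m);print(k,r-8+y.mean(),c-8+x.mean(),m.sum())
E
```

```text
g 227.03 244.57 100
y 244.93396226415095 278.74528301886795 106
b 254.41525423728814 296.8474576271187 118
```

View pics/end.png

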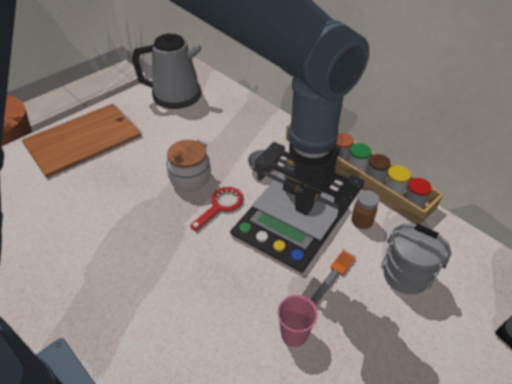

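The keys sit at their original pixels, (227,245), (245,279) and (254,297), so the scale hasn't moved and the keys are back up. The arm is clear of everything, so I'm handing in.

```bash
python3 -c "
from bench import robot
print(robot.sign_off())"
```

```text
the job is handed in; nothing more can be done
None
```

I tapped green, yellow and blue in that order, each about 3.6 mm down at 5–6 N and released before the next; the scale hadn't moved in the last picture, and the job is handed in, with no verdict shown.

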